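# Tip the steel balls into the orange compartment

## Task

Pick up the yellow scoop and tip its two steel balls into the compartment of the white divided tray that has the orange floor. Then stand the empty scoop upright on the desk again and let go of it.

Things in the scene. Friction and masses are not known exactly. Their poses are not given: they have to be found in the camera images.
- scoop: Yellow scoop, 120 g, not its blue twin. Origin: centre of underside; z up, open nose to -x. Trough 48 mm wide (42 inside), sides 22; floor climbs 12 deg from back wall (x=+30 mm, floor 4 high) to the lip (x=-66, 24 high), so balls stay in till the nose tips down over 12 deg. Handle to pinch: upright fin 12 mm thick (y), x=+34 to +70, 75 high. Stands on fin and a foot at x=-40.
- card_orange: Orange card 73 x 73 x 2 mm, the floor of one compartment of the fixed white tray. Origin: centre of its underside, 3 mm above the desk; x, y along the compartment's walls, z up. Compartment 75 x 75 mm inside, centred on the card. Tray 159 x 159 mm, 2 x 2 compartments 78 mm apart, walls and dividers 3 mm thick, tops 40 mm above the desk; other floors are green, black, grey; their order varies.
- scoop_ball1_center (a point): Centre of steel ball 1 of 2: shiny, 18 mm diameter, 24 g. It starts at the low back end of the yellow scoop, beside the other steel ball, about 21 mm from the scoop's origin along its +x and 15 mm above the desk. Rolls freely.
- scoop_ball2_center (a point): Centre of steel ball 2 of 2: shiny, 18 mm diameter, 24 g. It starts at the low back end of the yellow scoop, beside the other steel ball, about 21 mm from the scoop's origin along its +x and 15 mm above the desk. Rolls freely.
Not all that is in view belongs to the job. There is more than one size of the scoop; the one meant has the size given above.

How it is judged:
On the way, in this order (a step that is already met when the one before it is completed fails the run):
1. the yellow scoop is lifted off the desk with both steel balls in it (height (world z) of scoop above 0.03 m and x of scoop_ball1_center in the frame of scoop between -0.066 and 0.04 m and y of scoop_ball1_center in the frame of scoop between -0.025 and 0.025 m and z of scoop_ball1_center in the frame of scoop between 0.005 and 0.055 m and x of scoop_ball2_center in the frame of scoop between -0.066 and 0.04 m and y of scoop_ball2_center in the frame of scoop between -0.025 and 0.025 m and z of scoop_ball2_center in the frame of scoop between 0.005 and 0.055 m), for 0.2 s.
2. both steel balls lie in the orange compartment while the scoop is still held above the desk (height (world z) of scoop above 0.03 m and x of scoop_ball1_center in the frame of card_orange between -0.0375 and 0.0375 m and y of scoop_ball1_center in the frame of card_orange between -0.0375 and 0.0375 m and z of each of scoop_ball1_center, scoop_ball2_center in the frame of card_orange below 0.025 m and x of scoop_ball2_center in the frame of card_orange between -0.0375 and 0.0375 m and y of scoop_ball2_center in the frame of card_orange between -0.0375 and 0.0375 m), for 0.1 s.
At the end, for the whole second after the job is handed in: Both steel balls lie on the floor of the orange compartment (centres within 37.5 mm of its middle along each wall, less than 25 mm above the card's underside), and the yellow scoop stands at rest upright on the desk (underside within 8 mm of the desk, tilt under 0.1 rad) (x of scoop_ball1_center in the frame of card_orange between -0.0375 and 0.0375 m and y of scoop_ball1_center in the frame of card_orange between -0.0375 and 0.0375 m and z of each of scoop_ball1_center, scoop_ball2_center in the frame of card_orange below 0.025 m and x of scoop_ball2_center in the frame of card_orange between -0.0375 and 0.0375 m and y of scoop_ball2_center in the frame of card_orange between -0.0375 and 0.0375 m and height (world z) of scoop below 0.008 m and angle between scoop's own z axis and vertical below 0.1 rad and linear speed of scoop below 0.02 m/s); the robot touches nothing.
It also fails if it takes over 58 s, if anything falls off the work surface, if the arm or the gripper's body presses on something with over 40 N, if the wrist force passes 120 N, or if a joint passes its speed limit or range.

## Robot

A 6-joint arm with a two-finger parallel gripper is mounted at the origin on the work surface. World frame = base frame: x ahead of the robot, y to its left, z up, the work surface at z = 0. Lengths are in m, angles in rad, forces in N, time in s.
With the tool pointing down it reaches from about 0.25 to 0.775 m from the base axis. Payload 4 kg.
Tool frame: the origin (TCP) lies midway between the tips of the shut fingers; the grasp point (between the pads) lies 19 mm behind it; z points along the fingers, y is the line along which they close (so a half turn about z gives the same grasp; the last joint's range is limited). The gripper opens to 94 mm and grips with 3 to 60 N. Pads are 16 mm wide; open, the fingers measure 119 mm over their backs; the gripper's body (75 mm by 177 mm) begins 78 mm behind the grasp point.
Start: joints at [1.178, 0.087, 1.371, -0, 1.684, -0.103], TCP at [0.157, 0.527, 0.206] pointing down, gripper open.
Joint ranges: [-3.1, 3.1], [-0.76, 2.03], [0.27, 2.55], [-1.08, 4.22], [0.17, 2.65], [-2.57, 2.57]. Speed limits (rad/s): [2.79, 2.79, 3.14, 3.14, 3.14, 3.14].

## Interface

Orientations are given as a unit quaternion [w, x, y, z].
In Python, from cell import ctrl gives the robot as it stands.
- The arm moves only by the tool arm_command, never from a script. Its argument "increments" is a list of rows, each a list of 7 numbers: the opening, from 0 (shut) to 1 (fully open), then the shift along the tool's x, y, z in m, then the turn, a rotation vector about the tool's x, y, z in rad. In form: [[claw, dx, dy, dz, rx, ry, rz], ...]. A call has 1 to 12 rows; each row is the pose to reach, as a shift and turn from the pose commanded when the call began, along the tool's axes at that moment; what a row does not reach only later rows make up. A row lasts 1/12 s, in which the tool goes at most 41.7 mm and 7.16 degrees, less where a joint would pass 70% of its speed; a pose out of reach is approached as far as the arm can. A call with a gripper value outside its range is refused whole. The fingers move at their own pace and stop on an object; "force" is the grip in N (left out, the last holds). Time passes only in rows, so rows that repeat a pose let the fingers close. It gives the time, the measured TCP pose, the force, the opening and the grip force at its end, in the units of the state.
- ctrl.sense(): the state, without advancing time (a new reading comes with each control period).
- ctrl.capture(name): name is "scene" or "top"; returns a dict with "img" (384x512x3 uint8, red, green, blue), "depth" (384x512 float32, m along the optical axis (not along the pixel's ray), 0 where there is no reading), "mtx" (3x3 intrinsics, pixels), "D" ([k1, k2, p1, p2, k3] as OpenCV has them; the pictures are not rectified), "camera_from_world" (4x4, takes a point from world to camera coordinates). Camera axes: x right, y up, looking along -z (the intrinsics and any distortion apply to the point x, -y, -z); pixel columns grow to the right and rows downward; lengths in m; the calibration is good to about 2 mm. A picture is of the moment at which its call begins.
- ctrl.close_job(): hands the job in; it is judged then, once.
The state is a dict: "time_s": time; "joint_positions": joint angles; "qd": joint speeds; "effort": joint torques, N m; "ee_pos": TCP position; "orientation": TCP orientation; "contact_force": force on the tool from outside, world axes, zero at the start; "moment": the same for the moment, N m; "grip_width": finger opening in m; "finger_force": force on a finger pad.
Only numpy, scipy, OpenCV 4.12 (cv2) and the standard library are available. Lean on these libraries where they do the work, as an engineer would, in place of code of your own. Each camera call takes 0.05 s, during which the arm holds its last target. There are 200 camera calls.

## Working session

There is one attempt and no reset: what is moved stays moved. The work goes in short steps, Python scripts to look and compute and a tool call to move; the robot and the scene stay as the last step left them, time stands still between calls to the robot, and variables do not carry over. Pictures are saved under pics/ and viewed, at most 10 in all, crops included, and the job is handed in when it is done.

Besides the shell and the picture viewer there is one more tool, called after "Call:" as name(argument=value, ...), one argument or row to a line, values as JSON. arm_command: Moves the arm, as the interface text tells. Its arguments: {"type":"object","properties":{"increments":{"type":"array"},"force":{"type":"number"}},"required":["increments"]}

```bash
mkdir -p pics
cat > h.py <<'E'
import numpy as np, cv2
from cell import ctrl
def cap(n):
    c=ctrl.capture(n); return c
def ray(c,px):
    p=cv2.undistortPoints(np.array(px,float).reshape(-1,1,2),c["mtx"],np.array(c["D"],float)).reshape(-1,2)
    d=np.c_[p[:,0],-p[:,1],-np.ones(len(p))]
    T=np.array(c["camera_from_world"]);R=T[:3,:3];t=T[:3,3]
    return -R.T@t, d@R
def onplane(c,px,z):
    o,d=ray(c,px); s=(z-o[2])/d[:,2]; return o+s[:,None]*d
def depthpts(c,px):
    px=np.array(px).astype(int).reshape(-1,2); o,d=ray(c,px); return o+d*c["depth"][px[:,1],px[:,0]][:,None]
E
python3 - <<'E'
from h import *
for n in ("scene","top"):
    c=cap(n); cv2.imwrite(f"pics/{n}0.png",c["img"][:,:,::-1]); print(n,ray(c,[[256,192]]),c["mtx"][0,0])
print(ctrl.sense())
E
```

```text
scene (array([ 0.83135739, -0.50014612,  1.03580664]), array([[-0.29300921,  0.48476336, -0.82433118]])) 447.2507046783612
top (array([0.37024664, 0.05282904, 0.84057426]), array([[ 0.12160233,  0.00396138, -0.99258759]])) 350.5279313958289
{'time_s': 0.1, 'joint_positions': array([ 1.17790208e+00,  8.78792923e-02,  1.37206325e+00, -1.94498046e-05,
        1.68360566e+00, -1.03108263e-01]), 'qd': array([-0.00147761, -0.00149057, -0.00359238, -0.00121988,  0.00110498,
       -0.00103052]), 'effort': array([ 1.41681263e-03, -3.41253483e+01, -3.03300440e+01,  7.19079422e-02,
        3.04622948e-02, -1.17747486e-04]), 'ee_pos': array([0.15698982, 0.5266134 , 0.20444244]), 'orientation': array([-2.30642081e-04,  1.44387548e-01,  9.89520732e-01, -9.50229045e-04]), 'contact_force': array([ 0.21142188, -1.18288239,  0.20831207]), 'moment': array([0.01879672, 0.03395595, 0.00682571]), 'finger_force': 0.0, 'grip_width': 0.09399296529161374}
```

View pics/scene0.png

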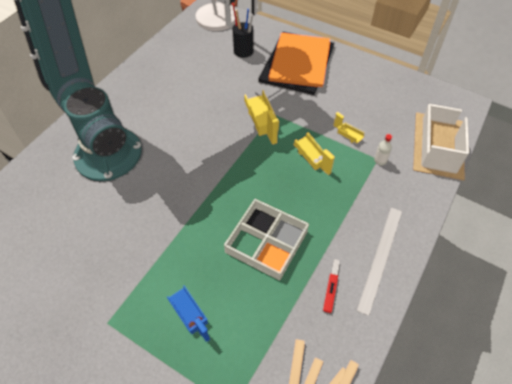

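View pics/top0.png

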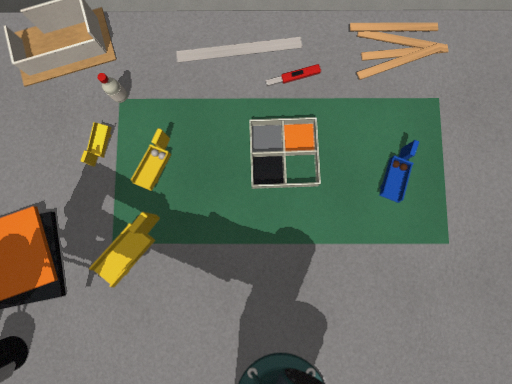

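The top view shows three yellow scoops: small (96,143), medium with two grey balls (150,160) and large (125,250). The blue twin is at (398,178), and the tray's orange cell is at (299,136). The orange folder at (20,260) is a decoy. By size and balls, I choose the medium scoop at (150,160), which is (315,152) in the scene view. Next I check its size and take a close crop.

```bash
cat > m.py <<'E'
from h import *
def ymask(c):
    h=cv2.cvtColor(c["img"],cv2.COLOR_RGB2HSV); return cv2.inRange(h,(22,130,60),(34,255,255))
def omask(c):
    h=cv2.cvtColor(c["img"],cv2.COLOR_RGB2HSV); return cv2.inRange(h,(8,150,120),(20,255,255))
def blobs(m,a=60):
    n,l,s,ce=cv2.connectedComponentsWithStats(m); return [(i,s[i],ce[i]) for i in range(1,n) if s[i,4]>a],l
E
python3 - <<'E'
from m import *
C={n:cap(n) for n in("top","scene")}
for n,c in C.items():
    b,l=blobs(ymask(c),40)
    for i,s,ce in b:
        ys,xs=np.nonzero(l==i); P=depthpts(c,np.c_[xs,ys])
        r=cv2.minAreaRect(P[:,:2].astype(np.float32))
        print(n,"Y",ce.round(1),s[4],"zmax",P[:,2].max().round(3),"rect",np.round(r[0],3),np.round(r[1],3),round(r[2],1))
        hi=P[:,2]>0.85*np.percentile(P[:,2],98)
        if hi.sum()>6:
            q=P[hi]; rr=cv2.minAreaRect(q[:,:2].astype(np.float32)); print("   hi",hi.sum(),q.mean(0).round(4),np.round(rr[1],3),rr[2], "px",xs[hi].mean().round(1),ys[hi].mean().round(1))
    b,l=blobs(omask(c),60)
    for i,s,ce in b:
        ys,xs=np.nonzero(l==i);P=onplane(c,np.c_[xs,ys],0.005)
        r=cv2.minAreaRect(P[:,:2].astype(np.float32)); print(n,"O",ce.round(1),s[4],np.round(r[0],4),np.round(r[1],3),r[2])
def crop(c,x,y,w,h,k): return cv2.resize(c["img"][y:y+h,x:x+w,::-1],None,fx=k,fy=k,interpolation=cv2.INTER_CUBIC)
a=crop(C["top"],75,110,110,80,5);b=crop(C["scene"],285,105,90,80,5)
b=crop(C["scene"],280,110,50*2,80,2.5) if 0 else b
cv2.imwrite("pics/crop1.png",cv2.resize(np.vstack([a[:300],cv2.resize(b,(550,489))[100:400]]),None,fx=1,fy=1))
E
```

```text
top Y [ 96.3 143.4] 746 zmax 0.841 rect [0.471 0.277] [0.481 0.102] 54.0
   hi 67 [0.5393 0.4267 0.102 ] [0.443 0.026] 67.40694427490234 px 85.4 154.8
top Y [151.8 162.5] 1185 zmax 0.841 rect [0.493 0.182] [0.338 0.145] 64.3
   hi 109 [0.5789 0.2663 0.1154] [0.33  0.035] 42.490135192871094 px 156.6 138.0
top Y [125.5 249. ] 2282 zmax 0.841 rect [0.372 0.263] [0.144 0.395] 19.4
   hi 215 [0.3961 0.2971 0.1182] [0.272 0.045] 89.08582305908203 px 138.9 223.0
top O [298.7 136.7] 741 [ 0.6091 -0.0491] [0.065 0.071] 2.4367058277130127
top O [ 22.1 253.9] 3645 [0.33   0.6221] [0.187 0.133] 19.879484176635742
scene Y [263.2 116.7] 933 zmax 1.036 rect [ 0.583 -0.027] [0.1   1.065] 33.0
   hi 102 [0.4224 0.2627 0.1427] [0.03  0.937] 29.14112091064453 px 271.6 116.3
scene Y [347.2 129.6] 375 zmax 1.036 rect [ 0.728 -0.005] [0.091 1.008] 17.0
   hi 29 [0.5729 0.3811 0.121 ] [0.02  0.995] 16.93531608581543 px 339.0 116.4
scene Y [314.1 152.9] 747 zmax 1.036 rect [ 0.692 -0.045] [0.112 0.946] 23.8
   hi 67 [0.6097 0.231  0.1296] [0.031 0.826] 17.982656478881836 px 327.2 154.3
scene O [299.9  59.9] 2578 [0.3016 0.6819] [0.191 0.272] 19.416013717651367
scene O [272.9 256.2] 470 [ 0.6037 -0.0416] [0.063 0.054] 1.545041561126709
```

View pics/crop1.png

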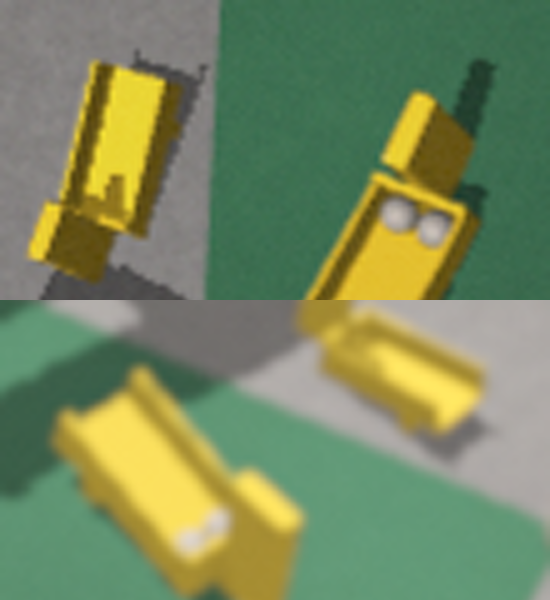

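The crop shows the medium scoop with two steel balls at its back end, at about (155,153) and (161,156) in the top image. The fin top runs from about (158,128) to (153,144). The small scoop is empty. Now the fin and trough from both views.

Run:
```python
from m import *
C={n:cap(n) for n in("top","scene")}
seed={"top":(151,165),"scene":(314,153)}
F={}
for n,c in C.items():
    b,l=blobs(ymask(c),40)
    i=min(b,key=lambda t:np.hypot(*(t[2]-seed[n])))[0]
    ys,xs=np.nonzero((l==i)&(c["depth"]>0)); px=np.c_[xs,ys]; P=depthpts(c,px)
    print(n,"zpct",np.percentile(P[:,2],[5,50,95,99]).round(4),"extent along", cv2.minAreaRect(P[:,:2].astype(np.float32)))
    V=cv2.cvtColor(c["img"],cv2.COLOR_RGB2HSV)[ys,xs,2]
    for zl,zh in((.066,.085),):
        k=(P[:,2]>zl)&(P[:,2]<zh)&(V>190 if n=="top" else V>200)
        q=P[k]; print(" fin",k.sum(),q.mean(0).round(4),"px",px[k].mean(0).round(2),px[k].min(0),px[k].max(0))
        r=cv2.minAreaRect(px[k].astype(np.float32)); cr=cv2.boxPoints(r); print("  px corners",cr.round(1).tolist()); print("  on z.075",onplane(c,cr,.075)[:,:2].round(4).tolist())
        r=cv2.minAreaRect(q[:,:2].astype(np.float32)); print("  xy rect",np.round(r[0],4),np.round(r[1],4),round(r[2],2))
        F[n]=ray(c,[px[k].mean(0)])
    # whole outline corners
    k=P[:,2]<.06; r=cv2.minAreaRect(P[k][:,:2].astype(np.float32)); print(" trough",np.round(r[0],4),np.round(r[1],4),round(r[2],2))
(o1,d1),(o2,d2)=F["top"],F["scene"]; A=np.c_[d1[0],-d2[0]]; s=np.linalg.lstsq(A,o2-o1,rcond=None)[0]
print("tri fin top",o1+s[0]*d1[0],o2+s[1]*d2[0])
# tray: orange card visible corners and white rim
c=C["top"]; h=cv2.cvtColor(c["img"],cv2.COLOR_RGB2HSV)
roi=np.zeros((384,512),bool); roi[105:200,235:335]=1
w=cv2.inRange(h,(0,0,150),(179,60,255)); ys,xs=np.nonzero((w>0)&roi)
P=onplane(c,np.c_[xs,ys],.04); r=cv2.minAreaRect(P[:,:2].astype(np.float32)); print("tray rim",r, len(xs), np.median(depthpts(c,np.c_[xs,ys])[:,2]))
print("orange corners top", [onplane(c,cv2.boxPoints(cv2.minAreaRect(np.argwhere((omask(c)>0)&roi)[:,::-1].astype(np.float32))),.005)[:,:2].round(4).tolist()])
```

```text
top zpct [0.0038 0.0215 0.0736 0.0756] extent along ((0.5516639947891235, 0.30358362197875977), (0.06763670593500137, 0.14556752145290375), 65.26634216308594)
 fin 67 [0.592  0.2804 0.0744] px [156.37 135.82] [152 129] [161 143]
  px corners [[151.1999969482422, 141.60000610351562], [158.0, 128.0], [161.60000610351562, 129.8000030517578], [154.8000030517578, 143.39999389648438]]
  on z.075 [[0.5785, 0.2914], [0.61, 0.2772], [0.6058, 0.2689], [0.5743, 0.2831]]
  xy rect [0.5919 0.2805] [0.0103 0.0342] 71.28
 trough [0.5517 0.3036] [0.0676 0.1456] 65.27
scene zpct [0.0049 0.022  0.0725 0.0759] extent along ((0.5307379961013794, 0.3020656108856201), (0.0715818703174591, 0.16831010580062866), 47.87567138671875)
 fin 47 [0.5952 0.2782 0.0739] px [328.23 154.  ] [323 150] [333 158]
  px corners [[322.5, 151.5], [325.5, 148.5], [333.5, 156.5], [330.5, 159.5]]
  on z.075 [[0.5779, 0.2772], [0.5803, 0.2913], [0.6118, 0.2768], [0.6093, 0.2629]]
  xy rect [0.5949 0.2779] [0.0134 0.0347] 67.72
 trough [0.5299 0.3022] [0.0714 0.1672] 47.38
tri fin top [0.59367868 0.28209981 0.06855147] [0.59394837 0.28238147 0.06871316]
tray rim ((0.5638915300369263, -0.009725570678710938), (0.15844029188156128, 0.16026289761066437), 1.9728118181228638) 578 0.03617008788136994
orange corners top [[[0.64, -0.0123], [0.6431, -0.0837], [0.5781, -0.085], [0.5751, -0.0143]]]
```

Fin top height is 74–75 mm by depth and 69 mm by triangulation, so this is the right size. One more refinement for the axis direction, then I move.

Run:
```python
from m import *
c=cap("top")
b,l=blobs(ymask(c),40); i=min(b,key=lambda t:np.hypot(*(t[2]-(151,165))))[0]
m=(l==i).astype(np.uint8); m=cv2.morphologyEx(m,cv2.MORPH_CLOSE,np.ones((7,7)))
ys,xs=np.nonzero((m>0)&(c["depth"]>0)); P=depthpts(c,np.c_[xs,ys])
f=np.array([.593,.2805])
a=np.radians(-25)
for it in range(4):
    u=np.array([np.cos(a),np.sin(a)]);v=np.array([-u[1],u[0]])
    U=(P[:,:2]-f)@u+.052; Vv=(P[:,:2]-f)@v
    fl=.004+(.03-U)*.208
    k=(U>-.06)&(U<.024)&(P[:,2]>fl+.014)
    bins=np.arange(-.06,.025,.007); M=[]
    for s in bins[:-1]:
        q=Vv[k&(U>=s)&(U<s+.007)]
        if len(q)>3: M.append((s+.0035,(q.max()+q.min())/2,q.max()-q.min()))
    M=np.array(M); p=np.polyfit(M[:,0],M[:,1],1); a+=np.arctan(p[0])
    print(np.degrees(a).round(2),p.round(4),"w",np.median(M[:,2]).round(4),"U range",U.min().round(4),U.max().round(4))
s=ctrl.sense(); print("tool yaw x", s["ee_pos"])
```

```text
-22.17 [ 0.0495 -0.0037] w 0.0484 U range -0.0681 0.0774
-22.16 [ 0.0001 -0.0011] w 0.0483 U range -0.0674 0.0791
-22.16 [ 0.     -0.0011] w 0.0483 U range -0.0674 0.0792
-22.16 [ 0.     -0.0011] w 0.0483 U range -0.0674 0.0792
tool yaw x [0.15711401 0.52696388 0.20521794]
```

Call:
arm_command(
  increments=[
    [1,-0.02,-0.005,0,0,0,0.01],
    [1,-0.06,-0.014,0,0,0,0.02],
    [1,-0.1,-0.023,0,0,0,0.03],
    [1,-0.14,-0.032,0,0,0,0.04],
    [1,-0.18,-0.041,0,0,0,0.05],
    [1,-0.22,-0.05,0,0,0,0.06],
    [1,-0.26,-0.06,0,0,0,0.07],
    [1,-0.3,-0.069,0,0,0,0.08],
    [1,-0.34,-0.078,0.01,0,0,0.09],
    [1,-0.38,-0.087,0.02,0,0,0.098],
    [1,-0.42,-0.096,0.03,0,0,0.098],
    [1,-0.46,-0.106,0.04,0,0,0.098],
  ],
  force=50,
)

```text
time_s: 1.35
ee_pos: [0.5674, 0.294, 0.1656]
orientation: [0.0, 0.193, 0.981, 0.0]
contact_force: [-0.2, 0.7, -0.7]
grip_width: 0.0939
finger_force: 0.0
```

Call:
arm_command(
  increments=[
    [1,-0.015,-0.002,0.01,0,0,0],
    [1,-0.029,-0.003,0.03,0,0,0],
    [1,-0.029,-0.003,0.06,0,0,0],
    [1,-0.029,-0.003,0.09,0,0,0],
    [1,-0.029,-0.003,0.115,0,0,0],
    [1,-0.029,-0.003,0.13,0,0,0],
    [1,-0.029,-0.003,0.134,0,0,0],
    [1,-0.029,-0.003,0.134,0,0,0],
  ],
)

```text
time_s: 2.02
ee_pos: [0.5899, 0.2814, 0.0301]
orientation: [-0.002, 0.192, 0.981, -0.001]
contact_force: [-0.2, 0.0, -0.0]
grip_width: 0.094
finger_force: 0.0
```

Run:
```python
from h import *
s=ctrl.sense(); print(s["ee_pos"],s["orientation"],s["contact_force"])
c=cap("scene"); a=cv2.resize(c["img"][80:190,255:385,::-1],None,fx=3.5,fy=3.5,interpolation=cv2.INTER_CUBIC)
c=cap("top"); b=cv2.resize(c["img"][100:210,85:215,::-1],None,fx=2.5,fy=2.5,interpolation=cv2.INTER_CUBIC)
o=np.zeros((385,455+325,3),np.uint8); o[:385,:455]=a; o[:275,455:]=b; cv2.imwrite("pics/grasp.png",o)
```

```text
[0.58990284 0.28144087 0.03008871] [-1.75456816e-03  1.92485504e-01  9.81297834e-01 -9.02111566e-04] [-0.20818235  0.03057171 -0.03836528]
```

View pics/grasp.png

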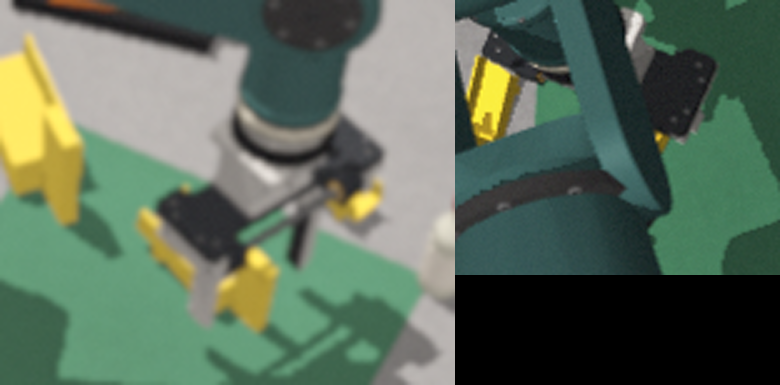

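The picture shows the fingers on either side of the scoop, with the near finger tip at scene (314,172) and the far one at (340,156). The fin is at (329,162). I check that the line between the tips crosses the fin.

Run:
```python
from h import *
c=cap("scene"); p=onplane(c,[[313.6,172],[340,155.7]],.03); print(p, p.mean(0))
```

```text
[[0.57756574 0.23330408 0.03      ]
 [0.61644357 0.32560929 0.03      ]] [0.59700466 0.27945668 0.03      ]
```

Call:
arm_command(
  increments=[
    [0,0,0,0,0,0,0],
    [0,0,0,0,0,0,0],
    [0,0,0,0,0,0,0],
    [0,0,0,0,0,0,0],
    [0,0,0,0,0,0,0],
    [0,0,0,0,0,0,0],
    [0,0,0,0,0,0,0],
    [0,0,0,0,0,0,0],
    [0,0,0,0,0,0,0],
    [0,0,0,0,0,0,0],
  ],
  force=50,
)

```text
time_s: 3.0
ee_pos: [0.5914, 0.2815, 0.032]
orientation: [-0.0, 0.193, 0.981, 0.0]
contact_force: [0.1, -0.2, 0.9]
grip_width: 0.0306
finger_force: 0.0
```

Call:
arm_command(
  increments=[
    [0,0,0,0,0,0,0],
    [0,0,0,0,0,0,0],
    [0,0,0,0,0,0,0],
    [0,0,0,0,0,0,0],
    [0,0,0,0,0,0,0],
    [0,0,0,0,0,0,0],
    [0,0,0,0,0,0,0],
    [0,0,0,0,0,0,0],
  ],
)

```text
time_s: 3.67
ee_pos: [0.5914, 0.2815, 0.032]
orientation: [-0.0, 0.193, 0.981, 0.0]
contact_force: [0.3, -0.2, 0.2]
grip_width: 0.0119
finger_force: 50.0
```

Call:
arm_command(
  increments=[
    [0,0,0,-0.002,0,0,0],
    [0,0,0,-0.006,0,0,0],
    [0,0,0,-0.014,0,0,0],
    [0,0,0,-0.024,0,0,0],
    [0,0,0,-0.036,0,0,0],
    [0,0,0,-0.05,0,0,0],
    [0,0,0,-0.064,0,0,0],
    [0,0,0,-0.076,0,0,0],
    [0,0,0,-0.085,0,0,0],
    [0,0,0,-0.09,0,0,0],
    [0,0,0,-0.09,0,0,0],
    [0,0,0,-0.09,0,0,0],
  ],
)

```text
time_s: 4.67
ee_pos: [0.5914, 0.2814, 0.1221]
orientation: [0.0, 0.193, 0.981, 0.0]
contact_force: [-0.2, 1.2, -1.4]
grip_width: 0.0114
finger_force: 50.0
```

Run:
```python
from h import *
s=ctrl.sense(); print(s["ee_pos"],s["orientation"],s["contact_force"],s["moment"],s["joint_positions"])
c=cap("scene"); a=cv2.resize(c["img"][50:190,240:385,::-1],None,fx=4,fy=4,interpolation=cv2.INTER_CUBIC)
cv2.imwrite("pics/lift.png",a)
```

```text
[0.59140386 0.28144589 0.12208807] [1.88714210e-05 1.92692299e-01 9.81259230e-01 2.41522887e-05] [-0.19773207  1.15185705 -1.40880253] [-0.04707482 -0.06222347  0.05912673] [ 3.57640847e-01  3.47616207e-01  1.22582407e+00  2.13644100e-05
  1.56809492e+00 -8.25345279e-01]
```

View pics/lift.png

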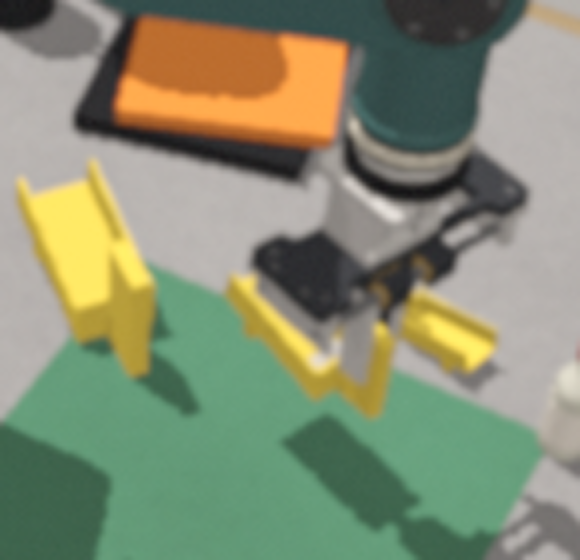

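The scoop is held level and a ball is still visible at the back, crop (320,358). Now I carry it to the tray with a gentle ramp.

Call:
arm_command(
  increments=[
    [0,-0.002,-0.002,-0.003,0,0,-0.003],
    [0,-0.006,-0.006,-0.008,0,0,-0.009],
    [0,-0.013,-0.013,-0.014,0,0,-0.018],
    [0,-0.022,-0.022,-0.02,0,0,-0.03],
    [0,-0.034,-0.033,-0.025,0,0,-0.046],
    [0,-0.047,-0.046,-0.028,0,0,-0.064],
    [0,-0.06,-0.059,-0.028,0,0,-0.082],
    [0,-0.074,-0.072,-0.028,0,0,-0.1],
    [0,-0.087,-0.085,-0.028,0,0,-0.119],
    [0,-0.1,-0.099,-0.028,0,0,-0.137],
    [0,-0.114,-0.112,-0.028,0,0,-0.156],
    [0,-0.128,-0.125,-0.028,0,0,-0.175],
  ],
)

```text
time_s: 5.72
ee_pos: [0.6633, 0.1153, 0.1507]
orientation: [0.0, 0.106, 0.994, -0.0]
contact_force: [-0.5, -0.1, -1.5]
grip_width: 0.0116
finger_force: 50.0
```

Call:
arm_command(
  increments=[
    [0,-0.011,-0.015,0,0,0,-0.018],
    [0,-0.022,-0.031,0,0,0,-0.037],
    [0,-0.033,-0.046,0,0,0,-0.055],
    [0,-0.044,-0.062,0,0,0,-0.074],
    [0,-0.055,-0.077,0,0,0,-0.092],
    [0,-0.066,-0.092,0,0,0,-0.11],
    [0,-0.076,-0.106,0,0,0,-0.126],
    [0,-0.085,-0.118,0,0,0,-0.141],
    [0,-0.093,-0.129,0,0,0,-0.155],
    [0,-0.099,-0.138,0,0,0,-0.166],
    [0,-0.104,-0.145,0,0,0,-0.174],
    [0,-0.107,-0.149,0,0,0,-0.179],
  ],
)

```text
time_s: 6.72
ee_pos: [0.7361, -0.0526, 0.1501]
orientation: [0.0, 0.017, 1.0, -0.0]
contact_force: [-0.4, -0.4, -1.1]
grip_width: 0.0114
finger_force: 50.0
```

Call:
arm_command(
  increments=[
    [0,0,0,0,0,0,0],
    [0,0,0,0,0,0,0],
    [0,0,0,0,0,0,0],
  ],
)

```text
time_s: 6.97
ee_pos: [0.7356, -0.0501, 0.1501]
orientation: [-0.0, 0.017, 1.0, 0.0]
contact_force: [0.1, 0.6, -1.9]
grip_width: 0.0117
finger_force: 50.0
```

Run:
```python
from m import *
s=ctrl.sense(); print(s["ee_pos"],s["orientation"],s["contact_force"],s["joint_positions"])
C={n:cap(n) for n in("top","scene")}
a=cv2.resize(C["scene"]["img"][150:310,200:360,::-1],None,fx=2.4,fy=2.4,interpolation=cv2.INTER_CUBIC)
b=cv2.resize(C["top"]["img"][60:220,230:390,::-1],None,fx=2.4,fy=2.4,interpolation=cv2.INTER_CUBIC)
cv2.imwrite("pics/over.png",np.hstack([a,b]))
for n,c in C.items():
    b,l=blobs(ymask(c),30)
    for i,st,ce in b: print(n,ce.round(1),st)
```

```text
[ 0.73562378 -0.05010795  0.15012713] [-7.15951605e-05  1.65155221e-02  9.99863575e-01  2.50841475e-04] [ 0.12731106  0.60719218 -1.938928  ] [-1.45078976e-01  5.29743727e-01  9.19385803e-01  4.82765228e-04
  1.69266944e+00 -1.68278411e+00]
top [ 96.3 143.3] [ 81 122  30  44 740]
top [125.4 249.1] [  89  212   70   75 2265]
scene [292.1 240.4] [276 225  36  33 589]
```

View pics/over.png

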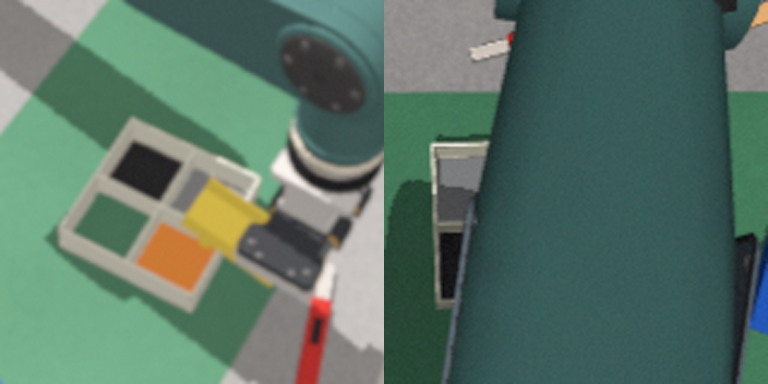

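The scene view shows the scoop level beside the orange cell. The lip corners are at scene (287,224) and (276,238), and the top view is hidden by the arm. I check the lip position and pitch, then work out the pour path about the lip.

Run:
```python
from m import *
c=cap("scene")
print(onplane(c,[[286.7,224.2],[276.3,238.3]],.164))
b,l=blobs(ymask(c),30); i=b[0][0] if len(b)==1 else min(b,key=lambda t:np.hypot(*(t[2]-(292,240))))[0]
ys,xs=np.nonzero((l==i)&(c["depth"]>0)); P=depthpts(c,np.c_[xs,ys]); n=P[:,0].argsort()
for q in np.array_split(P[n],8): print(q[:,0].mean().round(4),np.percentile(q[:,2],[5,95]).round(4),np.percentile(q[:,1],[3,97]).round(4))
t0=np.array([.7356,-.150]) # x, -z
for th in (0,6,12,14,16,18,20,22,24,26,30,36,42,48):
    t=np.radians(th); n_=.116*np.cos(t)-.008*np.sin(t); d=.116*np.sin(t)+.008*np.cos(t)
    zl=.070  # lip height
    # tcp wanted: x = lip+n ; z=zl+d ; tool dx=-(x-x0), dz=-(z-z0)
    print(th,round(-t,3),"dx",round(n_-.116,4)*-1 if 0 else round(-(.619+n_-.7356),4),"dz",round(-(zl+d-.150),4))
```

```text
[[ 0.62616802 -0.02724988  0.164     ]
 [ 0.62392318 -0.07067376  0.164     ]]
0.6268 [0.139  0.1599] [-0.0713 -0.0252]
0.6344 [0.1379 0.1617] [-0.0721 -0.0249]
0.6413 [0.1354 0.1594] [-0.072  -0.0256]
0.648 [0.1262 0.158 ] [-0.0724 -0.0258]
0.6547 [0.1326 0.1564] [-0.0728 -0.0265]
0.6617 [0.1311 0.1558] [-0.0733 -0.0259]
0.6688 [0.1294 0.1554] [-0.0737 -0.0271]
0.6783 [0.1288 0.1549] [-0.0732 -0.0259]
0 -0.0 dx 0.0006 dz 0.072
6 -0.105 dx 0.0021 dz 0.0599
12 -0.209 dx 0.0048 dz 0.0481
14 -0.244 dx 0.006 dz 0.0442
16 -0.279 dx 0.0073 dz 0.0403
18 -0.314 dx 0.0087 dz 0.0365
20 -0.349 dx 0.0103 dz 0.0328
22 -0.384 dx 0.012 dz 0.0291
24 -0.419 dx 0.0139 dz 0.0255
26 -0.454 dx 0.0158 dz 0.022
30 -0.524 dx 0.0201 dz 0.0151
36 -0.628 dx 0.0275 dz 0.0053
42 -0.733 dx 0.0357 dz -0.0036
48 -0.838 dx 0.0449 dz -0.0116
```

Call:
arm_command(
  increments=[
    [0,0.001,0,0.002,0,-0.006,0],
    [0,0.002,0,0.006,0,-0.018,0],
    [0,0.003,0,0.011,0,-0.034,0],
    [0,0.004,0,0.017,0,-0.054,0],
    [0,0.005,0,0.023,0,-0.075,0],
    [0,0.006,0,0.03,0,-0.097,0],
    [0,0.007,0,0.036,0,-0.118,0],
    [0,0.008,0,0.042,0,-0.137,0],
    [0,0.008,0,0.046,0,-0.154,0],
    [0,0.009,0,0.05,0,-0.166,0],
    [0,0.009,0,0.052,0,-0.174,0],
    [0,0.009,0,0.052,0,-0.174,0],
  ],
)

```text
time_s: 8.12
ee_pos: [0.7259, -0.0503, 0.0973]
orientation: [0.086, 0.017, 0.996, -0.001]
contact_force: [-0.5, 0.6, -1.5]
grip_width: 0.0119
finger_force: 50.0
```

Call:
arm_command(
  increments=[
    [0,0,0,-0.002,0,-0.017,0],
    [0,0,0,-0.004,0,-0.035,0],
    [0,0.001,0,-0.006,0,-0.052,0],
    [0,0.001,0,-0.008,0,-0.07,0],
    [0,0.001,0,-0.01,0,-0.087,0],
    [0,0.001,0,-0.012,0,-0.105,0],
    [0,0.002,0,-0.014,0,-0.122,0],
    [0,0.002,0,-0.016,0,-0.14,0],
    [0,0.003,0,-0.018,0,-0.157,0],
    [0,0.003,0,-0.02,0,-0.175,0],
    [0,0.004,0,-0.022,0,-0.192,0],
    [0,0.004,0,-0.024,0,-0.209,0],
  ],
)

```text
time_s: 9.12
ee_pos: [0.7184, -0.0503, 0.1211]
orientation: [0.191, 0.017, 0.981, -0.003]
contact_force: [0.0, -0.0, -0.6]
grip_width: 0.0118
finger_force: 50.0
```

Run:
```python
from m import *
s=ctrl.sense(); print(s["ee_pos"],s["orientation"],s["contact_force"],s["joint_positions"])
C={n:cap(n) for n in("top","scene")}
a=cv2.resize(C["scene"]["img"][190:300,210:340,::-1],None,fx=4.5,fy=4.5,interpolation=cv2.INTER_CUBIC)
cv2.imwrite("pics/pour.png",a)
```

```text
[ 0.71843307 -0.05028555  0.12109553] [ 0.19101459  0.01660234  0.9814416  -0.00318934] [ 0.03480312 -0.01375701 -0.63393547] [-0.17425592  0.21825459  1.44171953  0.05898769  1.10131346 -1.72778948]
```

View pics/pour.png

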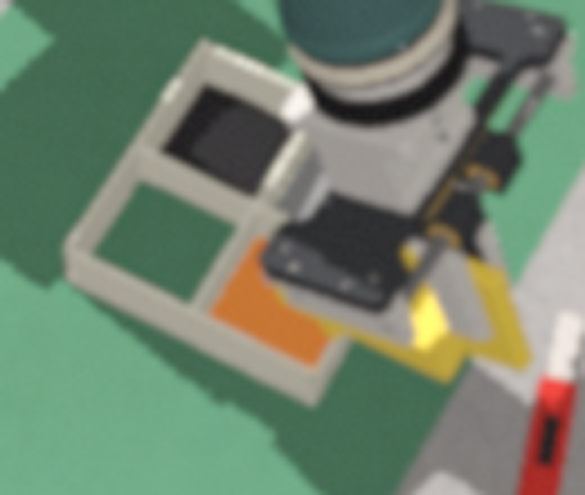

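The picture shows the scoop nose over the orange cell, orange floor at crop (270,300). The gripper hides the balls. I tip further to make sure both roll out.

Call:
arm_command(
  increments=[
    [0,0,0,-0.002,0,-0.017,0],
    [0,0,0,-0.004,0,-0.035,0],
    [0,0.001,0,-0.006,0,-0.052,0],
    [0,0.001,0,-0.008,0,-0.07,0],
    [0,0.001,0,-0.01,0,-0.087,0],
    [0,0.002,0,-0.012,0,-0.105,0],
    [0,0.002,0,-0.014,0,-0.122,0],
    [0,0.002,0,-0.016,0,-0.14,0],
    [0,0.003,0,-0.018,0,-0.157,0],
    [0,0.003,0,-0.02,0,-0.175,0],
    [0,0.004,0,-0.022,0,-0.192,0],
    [0,0.004,0,-0.024,0,-0.209,0],
  ],
)

```text
time_s: 10.22
ee_pos: [0.7057, -0.0498, 0.1418]
orientation: [0.292, 0.016, 0.956, -0.005]
contact_force: [1.0, -0.2, -0.7]
grip_width: 0.0114
finger_force: 50.0
```

Call:
arm_command(
  increments=[
    [0,0,0,0,0,0,0],
    [0,0,0,0,0,0,0],
    [0,0,0,0,0,0,0],
    [0,0,0,0,0,0,0],
    [0,0,0,0,0,0,0],
    [0,0,0,0,0,0,0],
  ],
)

```text
time_s: 10.72
ee_pos: [0.7062, -0.0499, 0.1418]
orientation: [0.292, 0.016, 0.956, -0.005]
contact_force: [0.7, 0.6, -1.6]
grip_width: 0.012
finger_force: 50.0
```

Call:
arm_command(
  increments=[
    [0,-0.005,0,-0.007,0,0.02,0],
    [0,-0.011,0,-0.016,0,0.06,0],
    [0,-0.017,0,-0.025,0,0.11,0],
    [0,-0.022,0,-0.033,0,0.17,0],
    [0,-0.027,0,-0.04,0,0.23,0],
    [0,-0.031,0,-0.046,0,0.29,0],
    [0,-0.034,0,-0.05,0,0.35,0],
    [0,-0.034,0,-0.05,0,0.41,0],
    [0,-0.034,0,-0.05,0,0.47,0],
    [0,-0.034,0,-0.05,0,0.53,0],
    [0,-0.034,0,-0.05,0,0.58,0],
    [0,-0.034,0,-0.05,0,0.592,0],
  ],
)

```text
time_s: 11.72
ee_pos: [0.7079, -0.05, 0.201]
orientation: [-0.001, 0.017, 1.0, 0.0]
contact_force: [0.7, -0.2, -2.3]
grip_width: 0.0118
finger_force: 50.0
```

Run:
```python
from m import *
s=ctrl.sense(); print(s["ee_pos"],s["orientation"],s["contact_force"],s["joint_positions"])
C={n:cap(n) for n in("top","scene")}
a=cv2.resize(C["scene"]["img"][170:300,210:340,::-1],None,fx=4,fy=4,interpolation=cv2.INTER_CUBIC)
cv2.imwrite("pics/after.png",a)
```

```text
[ 0.70785051 -0.04996897  0.20097241] [-6.22288038e-04  1.68164712e-02  9.99858394e-01  1.05824520e-04] [ 0.69902392 -0.24460695 -2.3314148 ] [-1.50344190e-01  4.56601754e-01  9.23212570e-01  4.49011844e-05
  1.76304000e+00 -1.68749743e+00]
```

View pics/after.png

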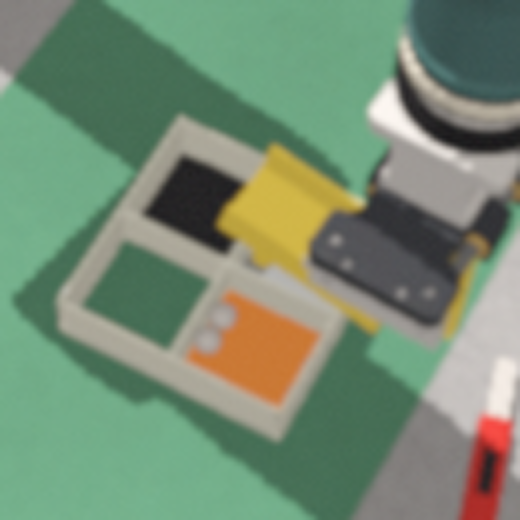

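Both balls lie in the orange cell, at crop (220,315) and (208,340). The scoop is empty, so I carry it back to its original spot.

Call:
arm_command(
  increments=[
    [0,0.003,0.007,0,0,0,0.01],
    [0,0.01,0.025,0,0,0,0.03],
    [0,0.021,0.054,0,0,0,0.06],
    [0,0.035,0.09,0,0,0,0.1],
    [0,0.05,0.128,0.01,0,0,0.14],
    [0,0.065,0.166,0.02,0,0,0.18],
    [0,0.08,0.204,0.03,0,0,0.22],
    [0,0.094,0.241,0.04,0,0,0.26],
    [0,0.107,0.274,0.05,0,0,0.3],
    [0,0.118,0.301,0.06,0,0,0.33],
    [0,0.125,0.32,0.07,0,0,0.35],
    [0,0.128,0.327,0.075,0,0,0.356],
  ],
)

```text
time_s: 12.82
ee_pos: [0.5864, 0.2845, 0.1264]
orientation: [-0.001, 0.192, 0.981, 0.001]
contact_force: [1.4, -0.6, -1.9]
grip_width: 0.0116
finger_force: 50.0
```

Call:
arm_command(
  increments=[
    [0,0,0,0.01,0,0,0],
    [0,0,0,0.025,0,0,0],
    [0,0,0,0.042,0,0,0],
    [0,0,0,0.058,0,0,0],
    [0,0,0,0.07,0,0,0],
    [0,0,0,0.078,0,0,0],
    [0,0,0,0.082,0,0,0],
    [0,0,0,0.085,0,0,0],
    [0,0,0,0.085,0,0,0],
    [0,0,0,0.085,0,0,0],
  ],
)

```text
time_s: 13.65
ee_pos: [0.5901, 0.2813, 0.0431]
orientation: [0.001, 0.194, 0.981, 0.0]
contact_force: [1.2, -0.4, -1.3]
grip_width: 0.0117
finger_force: 50.0
```

Run:
```python
from m import *
s=ctrl.sense(); print(s["ee_pos"],s["orientation"],s["contact_force"],s["moment"])
```

```text
[0.5900981  0.28132321 0.04311751] [6.86722369e-04 1.93728557e-01 9.81054831e-01 4.38864412e-04] [ 1.2385038  -0.38432495 -1.30215839] [-0.03180547  0.00189417 -0.00570878]
```

Call:
arm_command(
  increments=[
    [0,0,0,0.003,0,0,0],
    [0,0,0,0.006,0,0,0],
    [0,0,0,0.008,0,0,0],
    [0,0,0,0.009,0,0,0],
    [0,0,0,0.009,0,0,0],
  ],
)

```text
time_s: 14.07
ee_pos: [0.5892, 0.2813, 0.0328]
orientation: [-0.0, 0.194, 0.981, -0.0]
contact_force: [0.2, -0.3, -1.0]
grip_width: 0.0116
finger_force: 50.0
```

Call:
arm_command(
  increments=[
    [0,0,0,0.001,0,0,0],
    [0,0,0,0.001,0,0,0],
    [0,0,0,0.002,0,0,0],
    [0,0,0,0.002,0,0,0],
  ],
)

```text
time_s: 14.4
ee_pos: [0.5896, 0.2813, 0.032]
orientation: [0.0, 0.194, 0.981, 0.0]
contact_force: [-0.8, 0.6, 2.3]
grip_width: 0.0119
finger_force: 50.0
```

Contact is felt. I open.

Call:
arm_command(
  increments=[
    [0,0,0,0,0,0,0],
    [0,0,0,0,0,0,0],
    [0.3,0,0,0,0,0,0],
    [0.5,0,0,0,0,0,0],
    [0.7,0,0,0,0,0,0],
    [0.9,0,0,0,0,0,0],
    [0.9,0,0,0,0,0,0],
    [0.9,0,0,0,0,0,0],
    [0.9,0,0,0,0,0,0],
    [0.9,0,0,0,0,0,0],
  ],
  force=15,
)

```text
time_s: 15.23
ee_pos: [0.5895, 0.2813, 0.0312]
orientation: [-0.0, 0.194, 0.981, 0.0]
contact_force: [0.5, -0.2, -0.1]
grip_width: 0.0618
finger_force: 0.0
```

Call:
arm_command(
  increments=[
    [0.9,0,0,0,0,0,0],
    [0.9,0,0,0,0,0,0],
    [0.9,0,0,0,0,0,0],
    [0.9,0,0,0,0,0,0],
  ],
)

```text
time_s: 15.57
ee_pos: [0.5895, 0.2813, 0.0312]
orientation: [0.0, 0.194, 0.981, 0.0]
contact_force: [-0.6, -1.1, -0.0]
grip_width: 0.0842
finger_force: 0.0
```

Call:
arm_command(
  increments=[
    [0.9,0,0,-0.01,0,0,0],
    [0.9,0,0,-0.03,0,0,0],
    [0.9,0,0,-0.06,0,0,0],
    [0.9,0,0,-0.09,0,0,0],
    [0.9,0,0,-0.12,0,0,0],
    [0.9,0,0,-0.15,0,0,0],
    [0.9,0.03,0,-0.17,0,0,0],
    [0.9,0.07,0,-0.17,0,0,0],
    [0.9,0.11,0,-0.17,0,0,0],
    [0.9,0.15,0,-0.17,0,0,0],
    [0.9,0.17,0,-0.17,0,0,0],
    [0.9,0.17,0,-0.17,0,0,0],
  ],
)

```text
time_s: 16.57
ee_pos: [0.4287, 0.3477, 0.2032]
orientation: [0.0, 0.191, 0.982, 0.001]
contact_force: [-0.6, 0.8, 0.1]
grip_width: 0.0845
finger_force: 0.0
```

Run:
```python
from m import *
C={n:cap(n) for n in("top","scene")}
a=cv2.resize(C["scene"]["img"][90:290,210:380,::-1],None,fx=2.4,fy=2.4,interpolation=cv2.INTER_CUBIC)
b=cv2.resize(C["top"]["img"][100:200,80:240,::-1],None,fx=2.4,fy=2.4,interpolation=cv2.INTER_CUBIC)
o=np.zeros((480,792,3),np.uint8); o[:,:408]=a; o[:240,408:]=b; cv2.imwrite("pics/end.png",o)
c=C["scene"];bl,l=blobs(ymask(c),40)
for i,st,ce in bl:
    ys,xs=np.nonzero((l==i)&(c["depth"]>0)); P=depthpts(c,np.c_[xs,ys]); print(ce.round(1),st[4],np.percentile(P[:,2],[5,50,95,99]).round(4))
```

```text
[263.  116.6] 910 [0.0103 0.0294 0.0979 0.1014]
[347.5 129.7] 366 [0.0049 0.0183 0.0528 0.0558]
[314.2 153.8] 773 [0.0057 0.0215 0.0684 0.0759]
```

View pics/end.png

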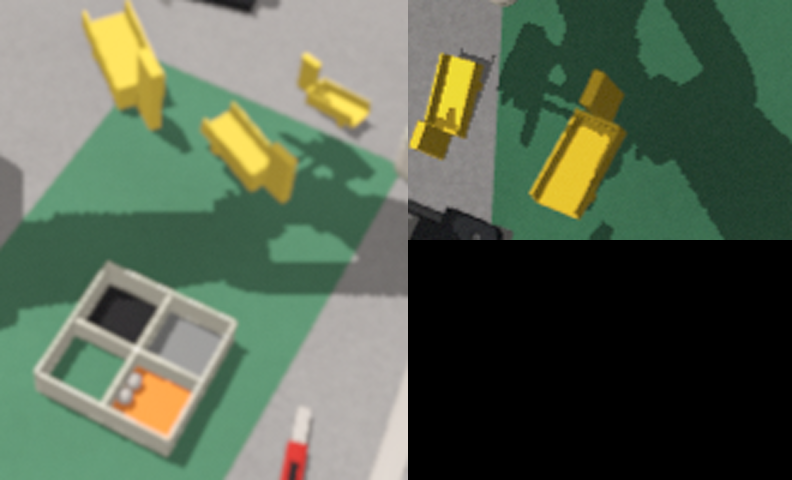

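The scoop stands upright and empty at crop (250,150). Both balls are in the orange cell, at (134,380) and (125,396). I hand in.

Call:
arm_command(
  increments=[
    [0.9,0,0,0,0,0,0],
    [0.9,0,0,0,0,0,0],
    [0.9,0,0,0,0,0,0],
    [0.9,0,0,0,0,0,0],
  ],
)

```text
time_s: 17.0
ee_pos: [0.4331, 0.3453, 0.2009]
orientation: [-0.0, 0.194, 0.981, -0.0]
contact_force: [-1.4, -0.2, 0.1]
grip_width: 0.0847
finger_force: 0.0
```

```bash
python3 -c "
from cell import ctrl
print(ctrl.close_job())"
```

```text
the job is handed in; nothing more can be done
None
```

I tipped both steel balls into the orange compartment, stood the empty yellow scoop back upright on the desk, and handed the job in at 17 s; the last pictures show it so, but the hand-in returned no verdict.

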